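Find the rocking corner of the levelling plate and press its shim flat

TASK

One corner of the aluminium plate on the little black stand rocks. With closed fingertips, press the corners of the plate one after another until you find the one that dips, let it spring back, then press the orange shim tongue beside that corner down flat and take the hand away. Do not press the other tongues, grasp or lift nothing, and leave the strap roll standing on the plate and the bottles and the tin where they are.

Things in the scene. Friction and masses are not known exactly. Their poses are not given: they have to be found in the camera images.
- stand: Black levelling stand fixed to the desk, 198 x 124 mm, with a square-edged aluminium plate on a springy rubber centre mount and an orange shim tongue sticking out at each corner. Origin: under its centre, on the desk. Its x axis points away from the robot (turned up to about 50 degrees to the left), y to the left, z up.
- plate: Aluminium plate, 110 mm (stand x) by 120 mm (stand y), 8 mm thick, top 45 mm above the desk. Origin: centre of its underside, about which it tilts; axes as the stand's, z normal to the plate. Hidden packing bears three corners rigidly. Under the fourth (a different one each start, not to be seen) is a gap: some 4 N rocks it down 4 mm (0.06 rad); let go, it springs back.
- corner_1 (a point): Point to press on top of the plate, on the dark screw head at its far right (+x, -y) corner as seen from the robot, 44 mm (stand x) and 45 mm (stand y) from the plate's middle; it moves with the plate.
- shim_1_pad (a point): Point to press on top of the orange shim tongue beside corner_1. The tongue, 26 mm wide and 4 mm thick, reaches 40 mm out from the plate's edge along the stand's +x and slopes up outward. Hinge: along stand y, 60 mm from the stand's middle, 35 mm above the desk; this point is 28 mm from it, 45 mm above the desk when raised, 37 mm when flat.
- shim_1 (a joint): Hinge of the tongue beside corner_1: 0 = raised (as found), 0.31 rad = level, flat on its rubber ledge (stop). The rocking corner's tongue goes down with about 7 N at the pad point and stays where it is left; flat, its inner end fills the gap under the plate. The other three are jammed by the packing: they give under 0.1 rad, then stop.
- corner_2 (a point): Point to press on top of the plate, on the dark screw head at its far left (+x, +y) corner as seen from the robot, 44 mm (stand x) and 45 mm (stand y) from the plate's middle; it moves with the plate.
- shim_2_pad (a point): Point to press on top of the orange shim tongue beside corner_2. The tongue, 26 mm wide and 4 mm thick, reaches 40 mm out from the plate's edge along the stand's +x and slopes up outward. Hinge: along stand y, 60 mm from the stand's middle, 35 mm above the desk; this point is 28 mm from it, 45 mm above the desk when raised, 37 mm when flat.
- shim_2 (a joint): Hinge of the tongue beside corner_2: 0 = raised (as found), 0.31 rad = level, flat on its rubber ledge (stop). The rocking corner's tongue goes down with about 7 N at the pad point and stays where it is left; flat, its inner end fills the gap under the plate. The other three are jammed by the packing: they give under 0.1 rad, then stop.
- corner_3 (a point): Point to press on top of the plate, on the dark screw head at its near left (-x, +y) corner as seen from the robot, 44 mm (stand x) and 45 mm (stand y) from the plate's middle; it moves with the plate.
- shim_3_pad (a point): Point to press on top of the orange shim tongue beside corner_3. The tongue, 26 mm wide and 4 mm thick, reaches 40 mm out from the plate's edge along the stand's -x and slopes up outward. Hinge: along stand y, 60 mm from the stand's middle, 35 mm above the desk; this point is 28 mm from it, 45 mm above the desk when raised, 37 mm when flat.
- shim_3 (a joint): Hinge of the tongue beside corner_3: 0 = raised (as found), 0.31 rad = level, flat on its rubber ledge (stop). The rocking corner's tongue goes down with about 7 N at the pad point and stays where it is left; flat, its inner end fills the gap under the plate. The other three are jammed by the packing: they give under 0.1 rad, then stop.
- corner_4 (a point): Point to press on top of the plate, on the dark screw head at its near right (-x, -y) corner as seen from the robot, 44 mm (stand x) and 45 mm (stand y) from the plate's middle; it moves with the plate.
- shim_4_pad (a point): Point to press on top of the orange shim tongue beside corner_4. The tongue, 26 mm wide and 4 mm thick, reaches 40 mm out from the plate's edge along the stand's -x and slopes up outward. Hinge: along stand y, 60 mm from the stand's middle, 35 mm above the desk; this point is 28 mm from it, 45 mm above the desk when raised, 37 mm when flat.
- shim_4 (a joint): Hinge of the tongue beside corner_4: 0 = raised (as found), 0.31 rad = level, flat on its rubber ledge (stop). The rocking corner's tongue goes down with about 7 N at the pad point and stays where it is left; flat, its inner end fills the gap under the plate. The other three are jammed by the packing: they give under 0.1 rad, then stop.
- strap_roll: Black roll of strap, 43 mm in diameter, 38 mm tall, standing loose on the middle of the plate; origin under its centre.
- polish_1: Loose dark red nail-polish bottle, 26 x 26 x 76 mm, on the desk right of the stand; origin under its centre.
- polish_2: Loose pink nail-polish bottle, 26 x 26 x 76 mm, on the desk behind the white steriliser box, right of the red one; origin under its centre.
- fuse_tin: Loose flat green tin, 59 x 86 x 17 mm, on the desk left of the stand; origin under its centre.

How it is judged (in metres and radians):
On the way, in this order (a step that is already met when the one before it is completed fails the run):
1. the rocking corner is found: the fingers press the plate down at it (tilt over 0.03 rad) while all four shims are still up (angle between plate's own z axis and vertical above 0.03 rad and contact force between the fingers and plate above 0.5 N and value of joint each of shim_1, shim_2, shim_3, shim_4 below 0.06 rad), for 0.05 s.
2. the shim beside the rocking corner is flat, the other three still up (((value of joint shim_1 above 0.27 rad and value of joint each of shim_2, shim_3, shim_4 below 0.06 rad) or (value of joint shim_2 above 0.27 rad and value of joint each of shim_1, shim_3, shim_4 below 0.06 rad) or (value of joint shim_3 above 0.27 rad and value of joint each of shim_1, shim_2, shim_4 below 0.06 rad) or (value of joint shim_4 above 0.27 rad and value of joint each of shim_1, shim_2, shim_3 below 0.06 rad))), for 0.2 s.
At the end, for the whole second after the job is handed in: The shim of the rocking corner is flat (joint above 0.27 of 0.31 rad), the other three are up (below 0.06 rad), the plate is level within 0.02 rad, the strap roll stands within 27 mm (each way) of the plate's middle, and the bottles and the tin are within 20 mm of where they stood (((value of joint shim_1 above 0.27 rad and value of joint each of shim_2, shim_3, shim_4 below 0.06 rad) or (value of joint shim_2 above 0.27 rad and value of joint each of shim_1, shim_3, shim_4 below 0.06 rad) or (value of joint shim_3 above 0.27 rad and value of joint each of shim_1, shim_2, shim_4 below 0.06 rad) or (value of joint shim_4 above 0.27 rad and value of joint each of shim_1, shim_2, shim_3 below 0.06 rad)) and angle between plate's own z axis and vertical below 0.02 rad and distance of each of polish_1, polish_2, fuse_tin from where it was at the start of the episode below 0.02 m and x of strap_roll in the frame of plate between -0.027 and 0.027 m and y of strap_roll in the frame of plate between -0.027 and 0.027 m and angle between strap_roll's own z axis and vertical below 0.1 rad); the robot touches nothing.
It fails at once if a jammed shim is pressed (over 15 N on a tongue that does not go down) ((contact force between the fingers and shim_1 above 15 N and value of joint shim_1 below 0.12 rad) or (contact force between the fingers and shim_2 above 15 N and value of joint shim_2 below 0.12 rad) or (contact force between the fingers and shim_3 above 15 N and value of joint shim_3 below 0.12 rad) or (contact force between the fingers and shim_4 above 15 N and value of joint shim_4 below 0.12 rad)).
It fails at once if the strap roll is tipped or lifted off the plate (angle between strap_roll's own z axis and vertical above 0.3 rad or z of strap_roll in the frame of plate above 0.02 m).
It fails at once if the strap roll, a bottle or the tin is grasped or pushed hard (over 8 N from the fingers) (contact force between the fingers and polish_1 above 8 N or contact force between the fingers and polish_2 above 8 N or contact force between the fingers and fuse_tin above 8 N or contact force between the fingers and strap_roll above 8 N).
It fails at once if a bottle or the tin is moved by more than 20 mm, lifted or tipped (distance of any of polish_1, polish_2, fuse_tin from where it was at the start of the episode above 0.02 m or angle between any of polish_1, polish_2, fuse_tin's own z axis and vertical above 0.3 rad).
It also fails if it takes over 48 s, if anything falls off the work surface, if the arm or the gripper's body presses on something with over 40 N, if the wrist force passes 120 N, or if a joint passes its speed limit or range.

ROBOT

A 6-joint arm with a two-finger parallel gripper is mounted at the origin on the work surface; the furniture and walls round the work are solid. World frame = base frame: x ahead of the robot, y to its left, z up, the work surface at z = 0. Lengths are in mm, angles in rad, forces in N, time in s.
With the tool pointing down it reaches from about 425 to 925 mm from the base axis. Payload 12.5 kg.
Tool frame: the origin (TCP) lies on the mounting face of the last link; the fingertips stand 173 mm ahead of it and the grasp point (between the pads) lies 155 mm ahead of it; z points along the fingers, y is the line along which they close (so a half turn about z gives the same grasp; the last joint's range is limited). The gripper opens to 85 mm and grips with 20 to 120 N. Pads are 22 mm wide; open, the fingers measure 114 mm over their backs; the gripper's body (76 mm by 85 mm) begins 54 mm behind the grasp point. The pads swing forward as they close: fully open they stand 13 mm farther back than shut.
Start: joints at [-1.321, 0.491, 1.559, -0, 1.092, -0.106], TCP at [217.732, -585.848, 404.727] pointing down, gripper open.
Joint ranges: [-3.1, 3.1], [-0.84, 2.19], [0.05, 2.79], [-1.13, 4.28], [0.06, 2.93], [-2.69, 2.69]. Speed limits (rad/s): [2.22, 2.22, 2.79, 3.14, 3.14, 3.14].

INTERFACE

Orientations are given as [roll, pitch, yaw] about the fixed x, y, z axes, in that order (R = Rz(yaw) Ry(pitch) Rx(roll)).
In Python, from plant import env gives the robot as it stands.
- The arm moves only by the tool arm_command, never from a script. Its argument "targets" is one flat list of numbers, 7 for each row, row after row: the opening in per cent of the stroke, from 0 (shut) to 100 (fully open), then the shift along the tool's x, y, z in cm, then the turn, a rotation vector about the tool's x, y, z in rad. In form: [grip, dx, dy, dz, rx, ry, rz, grip, dx, dy, dz, rx, ry, rz, ...]. A call has 1 to 10 rows; each row shifts and turns the commanded pose from where the row before left it, along the tool's axes as they then stand; what a row does not reach is not made up. A row lasts 1/8 s, in which the tool goes at most 62.5 mm and 10.7 degrees, less where a joint would pass 70% of its speed; a pose out of reach is approached as far as the arm can. A call with a gripper value outside its range is refused whole. The fingers move at their own pace and stop on an object; the grip force is fixed at half the most. Time passes only in rows, so rows that do not move let the fingers close. It gives the time, the measured TCP pose, the force and the opening at its end, in the units of the state.
- env.get_obs(): the state, without advancing time (a new reading comes with each control period).
- env.snapshot(name): name is "side" or "top" or "wrist"; returns a dict with "pixels" (384x512x3 uint8, red, green, blue), "depth" (384x512 float32, mm along the optical axis (not along the pixel's ray), 0 where there is no reading), "fx", "fy", "cx", "cy" (pixels), "world_to_cam" (4x4, takes a point from world to camera coordinates); the wrist camera has in their place "hand_eye" (4x4, takes a point from camera to tool coordinates, whose origin is the TCP and whose axes are the flange's). Camera axes: x right, y down, z forward; pixel columns grow to the right and rows downward; lengths in mm; the calibration is good to about 2 mm. A picture is of the moment at which its call begins: read the wrist's pose just before it.
- env.finish_job(): hands the job in, once; it reports no verdict.
The state is a dict: "clock": time; "joint_positions": joint angles; "dq": joint speeds; "effort": joint torques, N m; "position": TCP position; "eef_rot": TCP orientation; "force": force on the tool from outside, world axes, zero at the start; "ft_torque": the same for the moment, N m; "gripper_width": finger opening in mm.
Only numpy, scipy, OpenCV 4.12 (cv2) and the standard library are available. Lean on these libraries where they do the work, as an engineer would, in place of code of your own. Each camera call takes 0.05 s, during which the arm holds its last target. There are 200 camera calls.

## Working session

There is one attempt and no reset: what is moved stays moved. The work goes in short steps, Python scripts to look and compute and a tool call to move; the robot and the scene stay as the last step left them, time stands still between calls to the robot, and variables do not carry over. Pictures are saved under pics/ and viewed, on a budget of 10 in all, crops included, one or two more only if the job needs it, and the job is handed in when it is done.

Besides the shell and the picture viewer there is one more tool, called after ">>>" in YAML: its name, and indented under it one key for each argument. arm_command: Moves the arm, as the interface text tells. Its arguments: {"type":"object","properties":{"targets":{"type":"array","items":{"type":"number"}}},"required":["targets"]}

```bash
mkdir -p pics; ls
python3 - <<'E'
from plant import env
import cv2
o=env.get_obs(); print({k:(v if not hasattr(v,'round') else v) for k,v in o.items()})
import numpy as np
for n in ("top","side"):
    s=env.snapshot(n); cv2.imwrite(f"pics/{n}0.png",s["pixels"][:,:,::-1]); np.savez(f"{n}0.npz",**s)
    print(n,s["fx"],s["cx"],s["world_to_cam"].round(3).tolist())
E
```

```text
pics
{'clock': 0.0, 'joint_positions': array([-1.32060862e+00,  4.91579111e-01,  1.55948767e+00,  7.16821570e-06,
        1.09173915e+00, -1.05608580e-01]), 'dq': array([-0.00137628, -0.0011746 ,  0.00118788, -0.00135166, -0.00124958,
       -0.0003017 ]), 'effort': array([ 5.08024488e-03, -6.18445301e+01, -2.61587548e+01,  9.44906992e-05,
        4.05384373e-03, -2.84669824e-05]), 'position': array([ 217.71638244, -585.80685899,  404.10231623]), 'eef_rot': array([-3.14038681e+00, -1.34216277e-04,  3.55792894e-01]), 'force': array([ 0.25740193, -0.61329744,  0.31773489]), 'ft_torque': array([0.02780726, 0.02908077, 0.04863117]), 'gripper_width': 85.48614697775885}
top 490.339262831894 266.70228403183336 [[0.022, -0.999, 0.027, 293.964], [-0.99, -0.026, -0.142, 509.657], [0.143, -0.024, -0.989, 877.175], [0.0, 0.0, 0.0, 1.0]]
side 355.5115927808334 256.22266796629617 [[-0.774, 0.633, 0.018, 170.987], [0.457, 0.579, -0.675, -350.909], [-0.438, -0.515, -0.737, 1289.589], [0.0, 0.0, 0.0, 1.0]]
```

View pics/top0.png

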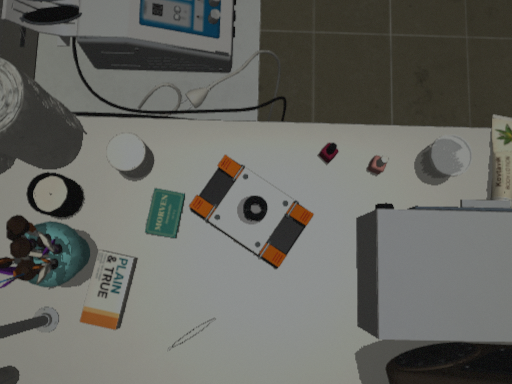

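View pics/side0.png

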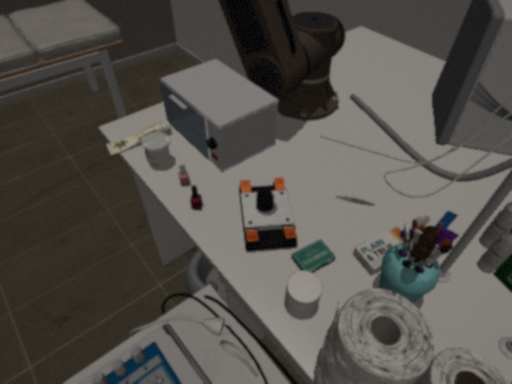

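The top view shows the stand at about (252,210), with orange tongues at (228,165), (203,207), (300,213) and (275,257). The roll is at (256,208), the tin at (165,213), and the bottles at (328,152) and (378,164). In the side view the stand is clear, with the white steriliser box standing between it and the arm.

```bash
cat > h.py <<'E'
import numpy as np, cv2
def ray(s,uv,z):
    T=np.linalg.inv(s["world_to_cam"]); d=np.array([(uv[0]-s["cx"])/s["fx"],(uv[1]-s["cy"])/s["fy"],1.])
    d=T[:3,:3]@d; c=T[:3,3]; return (c+d*(z-c[2])/d[2])
def orange(img):
    h=cv2.cvtColor(img,cv2.COLOR_RGB2HSV); return cv2.inRange(h,(5,170,110),(18,255,255))
E
python3 - <<'E'
from h import *
for n in("top","side"):
    s=dict(np.load(f"{n}0.npz")); m=orange(s["pixels"]); 
    k,l,st,c=cv2.connectedComponentsWithStats(m)
    P=[]
    for i in range(1,k):
        if st[i,4]>60:
            p=ray(s,c[i],44); print(n,c[i].round(1),st[i,4],p.round(1)); P.append(p)
    # heights from depth
    T=np.linalg.inv(s["world_to_cam"]); v,u=np.mgrid[:384,:512]; d=s["depth"]
    X=np.stack([(u-s["cx"])/s["fx"]*d,(v-s["cy"])/s["fy"]*d,d,np.ones_like(d)],-1)@T.T
    for nm,(lo,hi) in dict(plate=(41,50)).items():
        mk=((X[...,2]>lo)&(X[...,2]<hi)&(d>0)&(X[...,0]>450)).astype(np.uint8)
        k,l,st,c=cv2.connectedComponentsWithStats(mk)
        for i in range(1,k):
            if st[i,4]>300: 
                pts=X[l==i][:,:2].astype(np.float32); print(nm,c[i],st[i,4],cv2.minAreaRect(pts))
    h=cv2.cvtColor(s["pixels"],cv2.COLOR_RGB2HSV)
    np.savez
    if n=="top":
        b=((X[...,2]>20)&(d>0)&(X[...,0]<950)).astype(np.uint8)
        k,l,st,c=cv2.connectedComponentsWithStats(b)
        for i in range(1,k):
            if st[i,4]>40:
                q=X[l==i]; print("obj",c[i].round(),st[i,4],np.percentile(q,[2,98],axis=0)[:,:3].round().tolist())
E
```

```text
top [229.2 165.7] 253 [544.2 376.5  44. ]
top [200.9 205.8] 268 [468.6 425.2  44. ]
top [301.2 214.2] 250 [458.  242.5  44. ]
top [273.7 255.4] 264 [382.4 291.3  44. ]
top [ 98.8 319.6] 373 [264.3 594.9  44. ]
plate [252.47227823 197.10181452] 1984 ((467.57763671875, 331.5013732910156), (109.88159942626953, 109.0812759399414), 57.428123474121094)
obj [10. 11.] 354 [[819.0, 800.0, 20.0], [862.0, 824.0, 38.0]]
obj [44.  0.] 58 [[848.0, 710.0, 47.0], [856.0, 769.0, 58.0]]
obj [48. 20.] 360 [[804.0, 684.0, 21.0], [837.0, 785.0, 52.0]]
obj [ 33. 122.] 6069 [[535.0, 659.0, 26.0], [642.0, 743.0, 249.0]]
obj [129. 155.] 1525 [[523.0, 524.0, 27.0], [587.0, 588.0, 85.0]]
obj [448. 156.] 1583 [[532.0, -54.0, 25.0], [600.0, 15.0, 85.0]]
obj [329. 151.] 226 [[563.0, 177.0, 23.0], [591.0, 206.0, 76.0]]
obj [439. 269.] 21592 [[262.0, -138.0, 28.0], [533.0, 136.0, 173.0]]
obj [251. 212.] 6878 [[378.0, 241.0, 21.0], [544.0, 430.0, 83.0]]
obj [378. 164.] 240 [[543.0, 88.0, 22.0], [570.0, 112.0, 77.0]]
obj [ 53. 195.] 1853 [[446.0, 653.0, 25.0], [514.0, 722.0, 80.0]]
obj [ 43. 253.] 4628 [[329.0, 616.0, 58.0], [424.0, 690.0, 219.0]]
obj [107. 290.] 2848 [[253.0, 550.0, 25.0], [377.0, 626.0, 34.0]]
obj [ 22. 326.] 538 [[250.0, 694.0, 25.0], [267.0, 705.0, 179.0]]
obj [453. 365.] 4634 [[214.0, -14.0, 161.0], [261.0, 127.0, 356.0]]
obj [  6. 376.] 218 [[154.0, 741.0, 21.0], [177.0, 760.0, 70.0]]
side [278.6 183.6] 77 [386.4 294.8  44. ]
side [245.2 186. ] 85 [461.2 247.4  44. ]
side [290.  232.1] 66 [471.4 430.   44. ]
side [251.4 235.5] 69 [547.9 381.5  44. ]
plate [259.73796791 213.29197861] 935 ((469.21435546875, 337.048095703125), (109.94574737548828, 111.66385650634766), 57.21349334716797)
```

Run:
```python
from h import *
s=dict(np.load("side0.npz")); T=np.linalg.inv(s["world_to_cam"])
for u,v in [(240,20),(265,30),(266,55),(280,70),(290,100),(310,100),(318,35)]:
    d=float(s["depth"][v,u]); print((u,v),d,(T@[(u-s["cx"])/s["fx"]*d,(v-s["cy"])/s["fy"]*d,d,1])[:3].round())
```

```text
(240, 20) 937.4215698242188 [268. -20. 333.]
(265, 30) 913.4176025390625 [245.  56. 326.]
(266, 55) 962.3009643554688 [241.  59. 260.]
(280, 70) 958.76513671875 [232. 109. 235.]
(290, 100) 1225.8919677734375 [79.  9. 33.]
(310, 100) 1199.2965087890625 [43. 68. 49.]
(318, 35) 1050.41552734375 [ 38.  58. 261.]
```

>>> arm_command:
  targets: [0, 5.5, -1.8, -0.4, 0, 0, 0, 0, 5.5, -1.8, -0.4, 0, 0, 0, 0, 5.5, -1.8, -0.4, 0, 0, 0, 0, 5.5, -1.8, -0.4, 0, 0, 0]

```text
clock: 0.6
position: [400.1, -440.4, 420.6]
eef_rot: [-3.141, 0.0, 0.356]
force: [-0.2, -0.2, -0.2]
gripper_width: 12.1
```

>>> arm_command:
  targets: [0, 4.5, -3, 0, 0, 0, 0, 0, 4.5, -3, 0, 0, 0, 0, 0, 4.5, -3, 0, 0, 0, 0, 0, 4.5, -3, 0, 0, 0, 0, 0, 4.5, -3, 0, 0, 0, 0, 0, 3, -5.3, 0, 0, 0, 0, 0, 3, -5.3, 0, 0, 0, 0, 0, 3, -5.3, 0, 0, 0, 0, 0, 3, -5.3, 0, 0, 0, 0]

```text
clock: 1.72
position: [596.2, 19.8, 420.5]
eef_rot: [-3.142, 0.0, 0.356]
force: [1.0, -0.5, -0.5]
gripper_width: 0.0
```

>>> arm_command:
  targets: [0, 0.9, -6, 0, 0, 0, 0, 0, 0.9, -6, 0, 0, 0, 0, 0, 0.9, -6, 0, 0, 0, 0, 0, -1.4, -5.3, 0, 0, 0, -0.16, 0, -1.4, -5.3, 0, 0, 0, -0.16]

```text
clock: 2.35
position: [487.8, 281.5, 420.1]
eef_rot: [-3.141, 0.001, 0.681]
force: [-0.5, 1.5, 0.3]
gripper_width: -0.2
```

Run:
```python
from plant import env
import cv2, numpy as np
o=env.get_obs(); print(o["joint_positions"].round(3),o["position"].round(1),o["eef_rot"].round(3))
s=env.snapshot("wrist"); cv2.imwrite("pics/w1.png",s["pixels"][:,:,::-1]); np.savez("w1.npz",pos=o["position"],rot=o["eef_rot"],**s); print(s["hand_eye"].round(3).tolist())
```

```text
[ 0.406  0.387  1.693 -0.     1.062  1.296] [487.8 281.5 420.1] [-3.141e+00  1.000e-03  6.810e-01]
[[0.001, -0.963, -0.27, 66.923], [1.0, 0.001, 0.0, -0.201], [0.0, -0.27, 0.963, 29.842], [0.0, 0.0, 0.0, 1.0]]
```

View pics/w1.png

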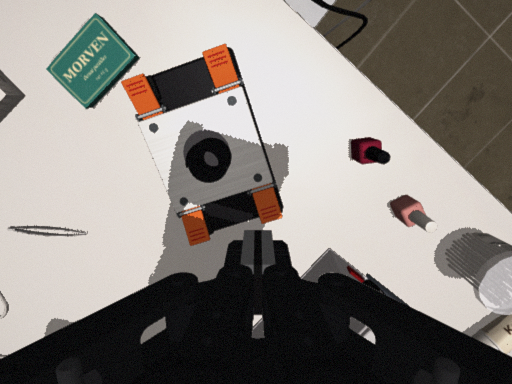

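The wrist view is clear: the screw heads are at (154,127), (232,100), (258,177) and (183,202), and the roll is at (208,159). I'll locate the screws at z=45.

```bash
cat >> h.py <<'E'
from scipy.spatial.transform import Rotation as Ro
def wr(s):
    B=np.eye(4); B[:3,:3]=Ro.from_euler("xyz",s["rot"]).as_matrix(); B[:3,3]=s["pos"]
    s["world_to_cam"]=np.linalg.inv(B@s["hand_eye"]); return s
def refine(g,uv,r=9):
    u,v=map(int,uv); p=g[v-r:v+r+1,u-r:u+r+1]; w=(p<np.median(p)-25).astype(np.uint8)
    k,l,st,c=cv2.connectedComponentsWithStats(w); i=1+np.argmax(st[1:,4]); return c[i]+[u-r,v-r]
E
python3 - <<'E'
from h import *
s=wr(dict(np.load("w1.npz"))); g=cv2.cvtColor(s["pixels"],cv2.COLOR_RGB2GRAY).astype(int)
S=[]
for uv in [(232,100),(154,127),(183,202),(258,177)]:
    c=refine(g,uv); p=ray(s,c,45); S.append(p); print(uv,c.round(1),p.round(1))
S=np.array(S)[:,:2]; C=S.mean(0); L=np.array([[44,-45],[44,45],[-44,45],[-44,-45]])
# similarity fit
a=(S-C)@[1,1j]; b=L@[1,1j]; k=(a*b.conj()).sum()/(abs(b)**2).sum(); print(C,abs(k),np.angle(k))
E=np.exp(1j*np.angle(k)); print("resid",abs(a-b*E).round(1))
for n,x,y in [("c1",44,-45),("c2",44,45),("c3",-44,45),("c4",-44,-45),("s1",88,-45),("s2",88,45),("s3",-88,45),("s4",-88,-45)]:
    z=(x+1j*y)*E; print(n,(C+[z.real,z.imag]).round(1))
m=orange(s["pixels"]); kk,l,st,c=cv2.connectedComponentsWithStats(m)
for i in range(1,kk):
    if st[i,4]>100: 
        p=ray(s,c[i],43); w=((p[0]-C[0])+1j*(p[1]-C[1]))/E; print("tongue stand",c[i].round(),w)
print("roll top", ray(s,(208,159),83), ray(dict(np.load("top0.npz")),(256,208),83))
E
```

```text
(232, 100) [231.4 100.4] [525.6 348.2  45. ]
(154, 127) [153.3 127.5] [449.7 396.8  45. ]
(183, 202) [183.2 200.8] [402.2 323.1  45. ]
(258, 177) [257.3 177.3] [478.1 274.   45. ]
[463.89809027 335.51372433] 1.0010660720689943 0.9993428090153703
resid [0.1 0.1 0.2 0.2]
c1 [525.5 348.2]
c2 [449.8 396.9]
c3 [402.3 322.8]
c4 [478.  274.2]
s1 [549.3 385.2]
s2 [473.6 433.9]
s3 [378.5 285.8]
s4 [454.2 237.2]
tongue stand [220.  66.] (80.15334865836711-45.25194368296798j)
tongue stand [141.  94.] (80.0260895910967+44.376366980914945j)
tongue stand [267. 204.] (-78.85530589206823-45.45042198064987j)
tongue stand [195. 227.] (-78.88171530841751+44.41992542950331j)
roll top [468.3519549  329.29794696  83.        ] [463.05141669 325.2561763   83.        ]
```

>>> arm_command:
  targets: [0, 0, 0, 0, 0, 0, -0.159, 0, 0, 0, 0, 0, 0, -0.159, 0, 1.9, -0.1, 4, 0, 0, 0, 0, 1.9, -0.1, 4, 0, 0, 0, 0, 1.9, -0.1, 4, 0, 0, 0, 0, 1.9, -0.1, 4, 0, 0, 0, 0, 0, 0, 2.4, 0, 0, 0, 0, 0, 0, 0, 0, 0, 0]

```text
clock: 3.4
position: [526.7, 345.6, 234.7]
eef_rot: [-3.14, 0.004, 0.994]
force: [-0.8, 0.1, 0.1]
gripper_width: 0.0
```

```bash
cat >> h.py <<'E'
def st(o):
    w=((o["position"][0]-463.9)+1j*(o["position"][1]-335.5))*np.exp(-.9993j)
    print("t",round(float(o["clock"]),2),"stand",round(w.real,1),round(w.imag,1),"tip z",round(o["position"][2]-173,2),"yaw",o["eef_rot"].round(3),"F",o["force"].round(1),"q",o["joint_positions"].round(2))
E
python3 -c "
from plant import env;from h import *;st(env.get_obs())"
```

```text
t 3.4 stand 42.5 -47.3 tip z 61.66 yaw [-3.14   0.004  0.994] F [-0.8  0.1  0.1] q [ 0.48  0.7   1.69 -0.    0.76  1.05]
```

>>> arm_command:
  targets: [0, 0, -0.15, 0.7, 0, 0, 0, 0, 0, 0, 0.7, 0, 0, 0, 0, 0, 0, 0, 0, 0, 0]

```text
clock: 3.78
position: [525.7, 346.5, 222.8]
eef_rot: [3.141, -0.0, 0.994]
force: [0.0, 0.0, 0.7]
gripper_width: 0.1
```

>>> arm_command:
  targets: [0, 0, 0, 0.2, 0, 0, 0, 0, 0, 0, 0, 0, 0, 0]

```text
clock: 4.03
position: [525.8, 346.6, 220.8]
eef_rot: [3.141, -0.0, 0.994]
force: [0.1, 0.8, 0.6]
gripper_width: -0.2
```

>>> arm_command:
  targets: [0, 0, 0, 0.1, 0, 0, 0, 0, 0, 0, 0, 0, 0, 0]

```text
clock: 4.28
position: [525.7, 346.6, 219.7]
eef_rot: [3.142, 0.0, 0.994]
force: [1.3, 0.1, -0.7]
gripper_width: -0.1
```

>>> arm_command:
  targets: [0, 0, 0, 0.15, 0, 0, 0, 0, 0, 0, 0, 0, 0, 0]

```text
clock: 4.53
position: [525.8, 346.6, 218.1]
eef_rot: [3.141, -0.0, 0.994]
force: [0.4, 0.2, 0.6]
gripper_width: -0.1
```

>>> arm_command:
  targets: [0, 0, 0, 0.1, 0, 0, 0, 0, 0, 0, 0, 0, 0, 0]

```text
clock: 4.78
position: [525.8, 346.6, 217.3]
eef_rot: [3.141, -0.0, 0.994]
force: [0.8, 0.5, 1.7]
gripper_width: 0.5
```

>>> arm_command:
  targets: [0, 0, 0, 0.1, 0, 0, 0, 0, 0, 0, 0, 0, 0, 0]

```text
clock: 5.03
position: [525.8, 346.6, 216.3]
eef_rot: [3.141, -0.0, 0.994]
force: [0.3, 0.1, 3.4]
gripper_width: -0.2
```

>>> arm_command:
  targets: [0, 0, 0, 0.1, 0, 0, 0, 0, 0, 0, 0, 0, 0, 0]

```text
clock: 5.28
position: [525.9, 346.7, 215.3]
eef_rot: [3.141, -0.001, 0.994]
force: [1.8, 0.3, 4.5]
gripper_width: 0.2
```

>>> arm_command:
  targets: [0, 0, 0, 0.1, 0, 0, 0, 0, 0, 0, 0, 0, 0, 0]

```text
clock: 5.52
position: [525.9, 346.7, 214.6]
eef_rot: [3.141, -0.001, 0.994]
force: [1.0, 0.2, 7.6]
gripper_width: 0.2
```

>>> arm_command:
  targets: [0, 0, 0, 0.1, 0, 0, 0, 0, 0, 0, 0, 0, 0, 0]

```text
clock: 5.78
position: [525.9, 346.7, 214.2]
eef_rot: [3.141, -0.001, 0.994]
force: [-0.6, -1.0, 12.3]
gripper_width: -0.3
```

>>> arm_command:
  targets: [0, 0, 0, 0.1, 0, 0, 0, 0, 0, 0, 0, 0, 0, 0]

```text
clock: 6.02
position: [525.9, 346.7, 213.8]
eef_rot: [3.141, -0.001, 0.994]
force: [-1.4, -1.5, 18.9]
gripper_width: -0.1
```

Run:
```python
from plant import env
from h import *
st(env.get_obs())
o=env.get_obs(); s=env.snapshot("wrist"); np.savez("w2.npz",pos=o["position"],rot=o["eef_rot"],**s)
cv2.imwrite("pics/w2.png",s["pixels"][:,:,::-1])
```

```text
t 6.03 stand 43.0 -46.1 tip z 40.8 yaw [ 3.141e+00 -1.000e-03  9.940e-01] F [-1.4 -1.5 18.9] q [ 0.48  0.73  1.7  -0.    0.71  1.06]
```

View pics/w2.png

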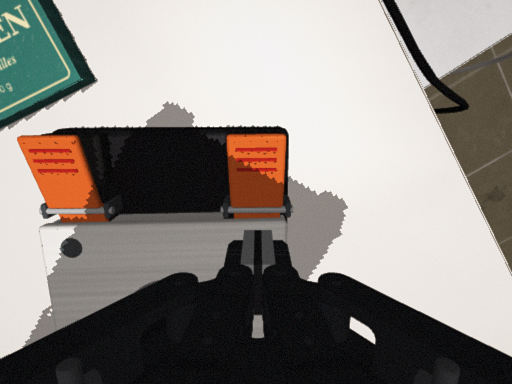

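The fingers rest on corner_1 (far right), with its tongue just ahead at (257,175). I'll check the tilt with a plane fit to the plate's depth.

```bash
cat >> h.py <<'E'
def tilt(s,c=(463.9,335.5),ym=60):
    T=np.linalg.inv(s["world_to_cam"]); v,u=np.mgrid[:384,:512]; d=s["depth"]
    X=np.stack([(u-s["cx"])/s["fx"]*d,(v-s["cy"])/s["fy"]*d,d,np.ones_like(d)],-1)@T.T
    w=((X[...,0]-c[0])+1j*(X[...,1]-c[1]))*np.exp(-.9993j)
    k=(d>0)&(abs(w.real)<52)&(abs(w.imag)<57)&(abs(w)>32)&(abs(X[...,2]-44)<9)
    A=np.c_[w.real[k],w.imag[k],np.ones(k.sum())]; z=X[...,2][k]
    for _ in range(4):
        q=np.linalg.lstsq(A,z,rcond=None)[0]; r=abs(z-A@q); j=r<max(1.5,2*np.median(r)); A,z=A[j],z[j]
    return q.round(3),len(z)
E
python3 - <<'E'
from h import *
from plant import env
print("wrist before",tilt(wr(dict(np.load("w1.npz"))))); print("wrist now",tilt(wr(dict(np.load("w2.npz")))))
for n in("top","side"):
    print(n,"before",tilt(dict(np.load(n+"0.npz"))),"now",tilt(env.snapshot(n)))
E
```

```text
wrist before (array([1.0000e-03, 0.0000e+00, 4.6001e+01]), 6652)
wrist now (array([-0.05 ,  0.051, 45.962]), 10781)
top before (array([-4.0000e-03,  1.0000e-03,  4.5061e+01]), 1738) now (array([-0.066,  0.072, 44.385]), 193)
side before (array([-1.0000e-03,  1.0000e-03,  4.4806e+01]), 751) now (array([-0.051,  0.049, 45.069]), 442)
```

Corner_1 rocks: all three cameras show it tilted about 0.07 rad towards (+x, −y). I'll lift off and move over shim_1.

>>> arm_command:
  targets: [0, 0, 0, -1, 0, 0, 0, 0, 0, 0, -1.5, 0, 0, 0, 0, 0, 0, 0, 0, 0, 0, 0, 0, 0, 0, 0, 0, 0, 0, 2.2, -0.1, 0, 0, 0, 0, 0, 2.2, 0, 0, 0, 0, 0, 0, 0, 0, 0, 0, 0, 0]

```text
clock: 7.05
position: [549.0, 384.6, 236.3]
eef_rot: [-3.141, 0.0, 0.995]
force: [-0.5, -0.5, 1.0]
gripper_width: 0.0
```

Run:
```python
from plant import env
from h import *
o=env.get_obs(); st(o); s=env.snapshot("wrist"); s.update(pos=o["position"],rot=o["eef_rot"]); print(tilt(wr(s)), tilt(env.snapshot("side")))
```

```text
t 7.05 stand 87.3 -45.0 tip z 63.32 yaw [-3.141  0.     0.995] F [-0.5 -0.5  1. ] q [ 0.51  0.74  1.58 -0.    0.82  1.09]
(array([-2.0000e-03,  2.0000e-03,  4.6047e+01]), 1098) (array([1.0000e-03, 2.0000e-03, 4.4826e+01]), 318)
```

The plate sprang back level and the hand is over the shim_1 pad. Pressing.

>>> arm_command:
  targets: [0, 0, 0, 0.7, 0, 0, 0, 0, 0, 0, 0.5, 0, 0, 0, 0, 0, 0, 0.4, 0, 0, 0, 0, 0, 0, 0.2, 0, 0, 0, 0, 0, 0, 0, 0, 0, 0]

```text
clock: 7.78
position: [548.9, 384.1, 219.4]
eef_rot: [3.141, -0.001, 0.994]
force: [0.2, 0.5, 3.0]
gripper_width: 0.3
```

>>> arm_command:
  targets: [0, 0, 0, 0.2, 0, 0, 0, 0, 0, 0, 0.2, 0, 0, 0, 0, 0, 0, 0, 0, 0, 0]

```text
clock: 8.15
position: [549.1, 384.4, 215.8]
eef_rot: [3.141, -0.002, 0.994]
force: [0.8, 1.9, 4.3]
gripper_width: -0.1
```

>>> arm_command:
  targets: [0, 0, 0, 0.2, 0, 0, 0, 0, 0, 0, 0.1, 0, 0, 0, 0, 0, 0, 0, 0, 0, 0]

```text
clock: 8.52
position: [549.3, 384.4, 212.9]
eef_rot: [3.14, -0.003, 0.994]
force: [0.4, 2.8, 5.2]
gripper_width: -0.1
```

>>> arm_command:
  targets: [0, 0, 0, 0.2, 0, 0, 0, 0, 0, 0, 0.1, 0, 0, 0, 0, 0, 0, 0, 0, 0, 0]

```text
clock: 8.9
position: [549.3, 384.6, 210.4]
eef_rot: [3.14, -0.003, 0.994]
force: [0.1, 3.8, 9.0]
gripper_width: 0.2
```

>>> arm_command:
  targets: [0, 0, 0, 0.15, 0, 0, 0, 0, 0, 0, 0, 0, 0, 0]

```text
clock: 9.15
position: [549.3, 384.5, 210.1]
eef_rot: [3.14, -0.004, 0.994]
force: [-3.0, 2.4, 20.3]
gripper_width: -0.2
```

>>> arm_command:
  targets: [0, 0, 0, 0.15, 0, 0, 0, 0, 0, 0, 0, 0, 0, 0]

```text
clock: 9.4
position: [549.3, 384.5, 209.8]
eef_rot: [3.14, -0.004, 0.994]
force: [-6.3, -0.7, 30.3]
gripper_width: -0.0
```

The tongue is on its stop: the force rises steeply with the tip at z≈37. Lifting straight up, then checking.

>>> arm_command:
  targets: [0, 0, 0, -0.6, 0, 0, 0, 0, 0, 0, -2, 0, 0, 0, 0, 0, 0, -5, 0, 0, 0, 0, -1, 0, -5, 0, 0, 0, 0, -3, 0, -5, 0, 0, 0, 0, -4, 0, -2, 0, 0, 0, 0, 0, 0, 0, 0, 0, 0]

```text
clock: 10.28
position: [504.2, 315.4, 405.1]
eef_rot: [3.14, -0.002, 0.993]
force: [0.3, 0.5, -0.6]
gripper_width: 0.3
```

Run:
```python
from plant import env
from h import *
o=env.get_obs(); st(o); s=env.snapshot("wrist"); cv2.imwrite("pics/w3.png",s["pixels"][:,:,::-1]); s.update(pos=o["position"],rot=o["eef_rot"]); s=wr(s)
si=env.snapshot("side"); print(tilt(s),tilt(si))
T=np.linalg.inv(s["world_to_cam"]); v,u=np.mgrid[:384,:512]
for nm,q in(("now",s),("before",wr(dict(np.load("w1.npz"))))):
    T=np.linalg.inv(q["world_to_cam"]); d=q["depth"]
    X=np.stack([(u-q["cx"])/q["fx"]*d,(v-q["cy"])/q["fy"]*d,d,np.ones_like(d)],-1)@T.T
    w=((X[...,0]-463.9)+1j*(X[...,1]-335.5))*np.exp(-.9993j); m=(orange(q["pixels"])>0)&(d>0)
    for i,(a,b) in enumerate([(1,-1),(1,1),(-1,1),(-1,-1)]):
        k=m&(w.real*a>64)&(w.real*a<94)&(abs(w.imag-45*b)<11)&(abs(X[...,2]-42)<9)
        if k.sum()>30: p=np.polyfit(w.real[k]*a,X[...,2][k],1); print(nm,"shim",i+1,k.sum(),"slope",p[0].round(3),"z@88",np.polyval(p,88).round(1))
```

```text
t 10.28 stand 4.9 -44.7 tip z 232.07 yaw [ 3.14e+00 -2.00e-03  9.93e-01] F [ 0.3  0.5 -0.6] q [ 0.45  0.45  1.64 -0.    1.06  1.03]
(array([ 1.0000e-03, -1.0000e-03,  4.5997e+01]), 6784) (array([2.0000e-03, 1.0000e-03, 4.4784e+01]), 780)
now shim 1 437 slope 0.0 z@88 38.0
now shim 2 613 slope 0.322 z@88 47.1
now shim 3 469 slope 0.32 z@88 47.0
before shim 1 632 slope 0.327 z@88 47.2
before shim 2 582 slope 0.317 z@88 47.1
before shim 3 436 slope 0.313 z@88 46.9
before shim 4 464 slope 0.324 z@88 47.1
```

View pics/w3.png

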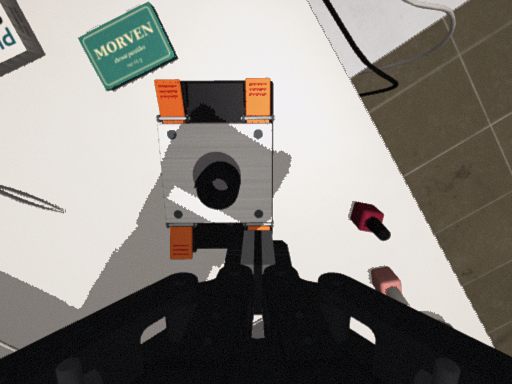

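The view shows the shim_1 tongue at (258,98) lying flat, the plate level, the roll standing at (217,185), and the tin and bottles undisturbed. Handing in.

```bash
python3 -c "
from plant import env;print(env.finish_job())"
```

```text
the job is handed in; nothing more can be done
None
```

The rocking corner was corner_1 (far right), the first one I pressed, so I did not press the other three. I pressed its orange tongue (shim_1) flat, took the hand clear and handed the job in at about 10 s; no verdict is reported.

- **Corner found:** under the fingers, corner_1 dipped about 4 mm and the plate tilted about 0.07 rad, as measured by all three cameras. After release it sprang back level.
- **Shim_1:** it went down to its stop, and I pressed to about 30 N there. Its slope is now 0.00 rad, against 0.33 before.
- **Other shims:** shim_2 and shim_3 are still raised, with slopes of about 0.32 rad. Shim_4 was hidden by the gripper in the last picture, so it was not re-measured, but I never touched it.
- **Plate and loose items:** the plate is level within about 0.002 rad and the strap roll is still standing on it. The tin and bottles look undisturbed in the last picture; I did not re-measure their positions.

No check failed. The wrist camera reads heights about 1–2 mm high compared with the task's figures, which is within its calibration.

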